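# Draw the flat bar out of the stock rack

### The arm

A 7-joint arm with a two-finger parallel gripper is mounted at the origin on a cart in front of the work surface, level with it; the furniture and walls round the work are solid. World frame = base frame: x ahead of the robot, y to its left, z up, the work surface at z = 0. Lengths are in m, angles in rad, forces in N, time in s.
With the tool pointing down it reaches from about 0.425 to 0.925 m from the base axis. Payload 6.8 kg.
Tool frame: the origin (TCP) lies at the very end of the fingers, on their centre line; the grasp point (between the pads) lies 19 mm behind it; z points along the fingers, y is the line along which they close (so a half turn about z gives the same grasp; the last joint's range is limited). The gripper opens to 85 mm and grips with 20 to 120 N. Pads are 22 mm wide; open, the fingers measure 114 mm over their backs; the gripper's body (76 mm by 85 mm) begins 54 mm behind the grasp point. The pads swing forward as they close: fully open they stand 13 mm farther back than shut.
Start: joints at [-1.241, 0.477, 0.022, 1.555, -0.011, 1.109, -0.083], TCP at [0.286, 0.611, 0.231] pointing down, gripper open.
Joint ranges: [-2.96, 2.96], [-0.34, 2.1], [-1.41, 1.46], [0.24, 2.44], [-1.37, 4.51], [0.17, 1.92], [-2.96, 2.96]. Speed limits (rad/s): [2.39, 2.39, 3.14, 3.14, 3.14, 3.14, 3.14].

### API

Orientations are given as a unit quaternion [w, x, y, z].
In Python, from station import bot gives the robot as it stands.
- The arm moves only by the shell command python3 nudge.py 'ROWS' [FORCE]. ROWS is a JSON list of rows, 1 to 20 of them, each of 5 numbers: dx, dy, dz in m, then a turn about the tool's z in rad, then the opening from 0.0 (shut) to 1.0 (fully open); each row shifts and turns the commanded pose from where the row before left it, along the tool's axes as they then stand; what a row does not reach is not made up. A row lasts 1/10 s, in which the tool goes at most 0.05 m and 0.15 rad, less where a joint would pass 70% of its speed; a pose out of reach is approached as far as the arm can. The fingers move at their own pace and stop on an object; FORCE is the grip in N (left out, the last holds). Time passes only in rows, so rows that do not move let the fingers close. It prints the time, the measured TCP pose, the force, the opening and the grip force at its end.
- bot.get_obs(): the state, without advancing time (a new reading comes with each control period).
- bot.read_camera(name): name is "scene" or "top" or "wrist"; returns the picture (400x640x3 uint8, blue, green, red); there is no depth.
- bot.camera_info(name): a dict with "vertical_fov" (degrees; the focal length in pixels is half the picture's height over the tangent of half this angle, whatever the lens; pixels are square), "cx", "cy" (the principal point, pixels), "view" (4x4, takes a point from world to camera coordinates); the wrist camera has in their place "hand_eye" (4x4, takes a point from camera to tool coordinates, whose origin is the TCP and whose axes are the flange's). Camera axes: x right, y up, looking along -z (the intrinsics and any distortion apply to the point x, -y, -z); pixel columns grow to the right and rows downward; lengths in m; the calibration is good to about 2 mm. A picture is of the moment at which its call begins: read the wrist's pose just before it. camera_info takes no time and is no camera call.
- bot.hand_in(): hands the job in; it is judged then, once.
The state is a dict: "t": time; "q": joint angles; "joint_vel": joint speeds; "joint_torque": joint torques, N m; "eef_pos": TCP position; "tool_rot": TCP orientation; "contact_force": force on the tool from outside, world axes, zero at the start; "torque": the same for the moment, N m; "gripper_width": opening from 0.0 (shut) to 1.0 (fully open); "grasp_force": force on a finger pad.
Only numpy, scipy, OpenCV 4.12 (cv2) and the standard library are available. Lean on these libraries where they do the work, as an engineer would, in place of code of your own. Each camera call takes 0.05 s, during which the arm holds its last target. There are 200 camera calls.

### The job

Take the wide flat bar out of the low stock rack: raise its near end over the front lip and draw it out endwise from under the hood. Lay it down flat (do not drop it) along the middle of the cork board, lengthwise with the board, and let go. Leave the square bar in the rack where it is.

Things in the scene. Friction and masses are not known exactly. Their poses are not given: they have to be found in the camera images.
- flat_bar: The part to take: plain aluminium flat bar, 180 long (its x) x 30 wide (y) x 10 mm thick, 0.1-0.2 kg. Origin: centre of its underside. Starts level in either lane of the rack, its x along the rack's x within 2 degrees, underside at z 18 mm (10 mm of air under it), centre at about rack x -15, rear 65 mm under the hood. Tilted 0.11-0.20 rad about its rear end it clears the lip and the hood roof.
- square_bar: The other bar in the rack: aluminium, 180 long x 16 x 16 mm, lying in the other lane in the same way. Origin: centre of its underside. To be left in place.
- rack: Low grey rack with wooden rests, fixed, 220 x 170 x 48 mm. Origin on the bench, x to the rear, front (-x) towards the robot. In mm: base x -125..95, top z 8; lanes along x at y +40 and -40; bars rest at z 18 (rests x -113..-98 and 10..80); front lip x -121..-113, top z 36; hood from mouth x 10 to back wall x 80, roof z 42..48 (too low to lift a bar level over the lip), pockets 44 wide.
- cork_board: Flat brown cork board left of the rack, fixed on the bench, lying across in front of the robot, 250 long (its x, roughly the world y) x 120 wide (its y) x 14 mm thick. Origin: centre of its underside, on the bench; top at 14 mm.

How it is judged:
By the outcome, as a careful person would: the job done as asked, in the order asked, and still so for the second after the job is handed in, with the robot touching nothing.
It also fails if it takes over 35 s, if anything falls off the work surface, if the arm or the gripper's body presses on something with over 40 N, if the wrist force passes 120 N, or if a joint passes its speed limit or range.

## Working session

There is one attempt and no reset: what is moved stays moved. The work goes in short steps, Python scripts to look and compute and a shell command to move; the robot and the scene stay as the last step left them, time stands still between calls to the robot, and variables do not carry over. Pictures are saved under pics/ and viewed, at most 12 in all, crops included, and the job is handed in when it is done.

```bash
ls; mkdir -p pics; python3 - <<'E'
from station import bot
import cv2,numpy as np
np.set_printoptions(precision=4,suppress=True)
o=bot.get_obs();print({k:np.round(v,3) for k,v in o.items()})
for n in("scene","top","wrist"):
    cv2.imwrite(f"pics/{n}0.png",bot.read_camera(n));print(n,bot.camera_info(n))
E
```

```text
nudge.py
pics
station.py
{'t': np.float64(0.0), 'q': array([-1.241,  0.478,  0.022,  1.556, -0.011,  1.109, -0.083]), 'joint_vel': array([ 0.   ,  0.   ,  0.   , -0.001,  0.001,  0.001,  0.001]), 'joint_torque': array([  0.   , -59.647,   1.608, -28.119,   0.013,   0.01 ,   0.   ]), 'eef_pos': array([0.286, 0.611, 0.23 ]), 'tool_rot': array([-0.   ,  0.217,  0.976, -0.001]), 'contact_force': array([ 0.201, -0.094, -0.742]), 'torque': array([ 0.044, -0.004, -0.005]), 'grasp_force': np.float64(0.0), 'gripper_width': np.float64(1.006)}
scene {'vertical_fov': 53.78758574122667, 'cx': 322.0833621942725, 'cy': 203.5597064127578, 'view': array([[-0.5866, -0.8098, -0.0124,  0.3711],
       [ 0.5394, -0.4021,  0.7398, -0.2662],
       [-0.6041,  0.4273,  0.6727, -0.6286],
       [ 0.    ,  0.    ,  0.    ,  1.    ]])}
top {'vertical_fov': 43.06328735430265, 'cx': 319.21091828616835, 'cy': 192.8738540825165, 'view': array([[-0.0167, -0.9997, -0.017 ,  0.0958],
       [ 0.9934, -0.0185,  0.1134, -0.5331],
       [-0.1136, -0.015 ,  0.9934, -1.0088],
       [ 0.    ,  0.    ,  0.    ,  1.    ]])}
wrist {'vertical_fov': 68.4496004527017, 'cx': 315.6722172634392, 'cy': 195.95831748016977, 'hand_eye': array([[-0.0002,  0.9556,  0.2946,  0.0761],
       [ 1.    ,  0.0002, -0.0002,  0.0001],
       [-0.0003,  0.2946, -0.9556, -0.1434],
       [ 0.    ,  0.    ,  0.    ,  1.    ]])}
```

View pics/top0.png

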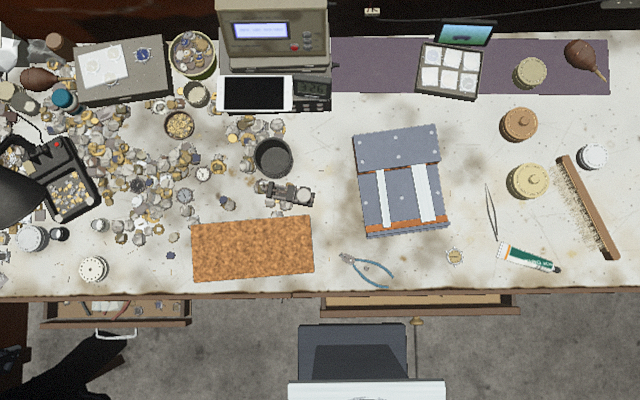

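View pics/scene0.png

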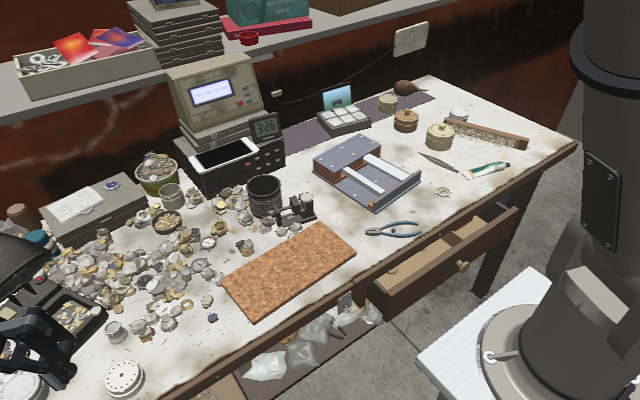

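The top view shows the cork board with corners near (190,222), (311,215), (314,272) and (195,282). The rack runs from about (353,133) to (449,227). The wide bar is in the right lane (column ~424, 16 px wide) and the square bar is in the left lane (~383). The next step is sub-pixel measurement.

```bash
cat > h.py <<'E'
import cv2,numpy as np
from scipy.spatial.transform import Rotation as R
from station import bot
np.set_printoptions(precision=4,suppress=True)
def cam(n,obs=None):
    c=bot.camera_info(n);f=200/np.tan(np.radians(c["vertical_fov"]/2))
    if n=="wrist":
        w=obs["tool_rot"];T=np.eye(4);T[:3,:3]=R.from_quat([w[1],w[2],w[3],w[0]]).as_matrix();T[:3,3]=obs["eef_pos"]
        M=T@np.array(c["hand_eye"])
    else: M=np.linalg.inv(c["view"])
    return f,c["cx"],c["cy"],M
def px2w(C,p,z):
    f,cx,cy,M=C;p=np.atleast_2d(np.float64(p))
    d=np.c_[(p[:,0]-cx)/f,-(p[:,1]-cy)/f,-np.ones(len(p))]@M[:3,:3].T
    s=(z-M[2,3])/d[:,2];return M[:3,3]+d*s[:,None]
def w2px(C,P):
    f,cx,cy,M=C;q=(np.atleast_2d(P)-M[:3,3])@M[:3,:3]
    return np.c_[cx-f*q[:,0]/q[:,2],cy+f*q[:,1]/q[:,2]]
E
python3 - <<'E'
from h import *
im=cv2.imread("pics/top0.png");C=cam("top")
hsv=cv2.cvtColor(im,cv2.COLOR_BGR2HSV)
m=cv2.inRange(hsv,(5,110,80),(20,255,255));m[:, :185]=0;m[:,320:]=0;m[:205]=0;m[285:]=0
m=cv2.morphologyEx(m,cv2.MORPH_CLOSE,np.ones((5,5)))
c=max(cv2.findContours(m,0,2)[0],key=cv2.contourArea)
b=cv2.boxPoints(cv2.minAreaRect(c));w=px2w(C,b,.014);print(b,w,[np.linalg.norm(w[i]-w[i-1]) for i in range(4)],w.mean(0))
g=(im.min(2)>170).astype(np.uint8)
for x0,x1 in((372,396),(408,440)):
    k=np.zeros_like(g);k[166:224,x0:x1]=g[166:224,x0:x1]
    c=max(cv2.findContours(k,0,2)[0],key=cv2.contourArea);b=cv2.boxPoints(cv2.minAreaRect(c))
    w=px2w(C,b,.028 if x0>400 else .034);print(b,w,[np.linalg.norm(w[i]-w[i-1]) for i in range(4)],w.mean(0))
cr=im[115:245,340:460];cv2.imwrite("pics/crop.png",cv2.resize(cr,None,fx=4.6,fy=4.6,interpolation=cv2.INTER_CUBIC))
E
```

```text
[[188.5535 224.8649]
 [308.8181 214.4072]
 [313.7899 271.5835]
 [193.5254 282.0413]] [[0.4748 0.3594 0.014 ]
 [0.4921 0.1089 0.014 ]
 [0.3745 0.1004 0.014 ]
 [0.3573 0.3477 0.014 ]] [np.float64(0.11810798188373497), np.float64(0.25110491410864944), np.float64(0.11785611874118379), np.float64(0.24788124829026936)] [0.4247 0.2291 0.014 ]
[[375.6288 169.7162]
 [383.1616 168.7118]
 [390.393  222.9476]
 [382.8602 223.952 ]] [[ 0.5801 -0.0303  0.034 ]
 [ 0.5818 -0.0458  0.034 ]
 [ 0.4703 -0.057   0.034 ]
 [ 0.4686 -0.0417  0.034 ]] [np.float64(0.11206300373565521), np.float64(0.015594641238467865), np.float64(0.1120625914563369), np.float64(0.015402244158535316)] [ 0.5252 -0.0437  0.034 ]
[[410.7703 166.0438]
 [424.9235 163.3479]
 [435.6543 219.6849]
 [421.5011 222.3807]] [[ 0.5873 -0.1035  0.028 ]
 [ 0.5923 -0.1328  0.028 ]
 [ 0.4757 -0.1499  0.028 ]
 [ 0.4707 -0.121   0.028 ]] [np.float64(0.11787952997619043), np.float64(0.029764071219765764), np.float64(0.11790378847773762), np.float64(0.029379323824150715)] [ 0.5315 -0.1268  0.028 ]
```

View pics/crop.png

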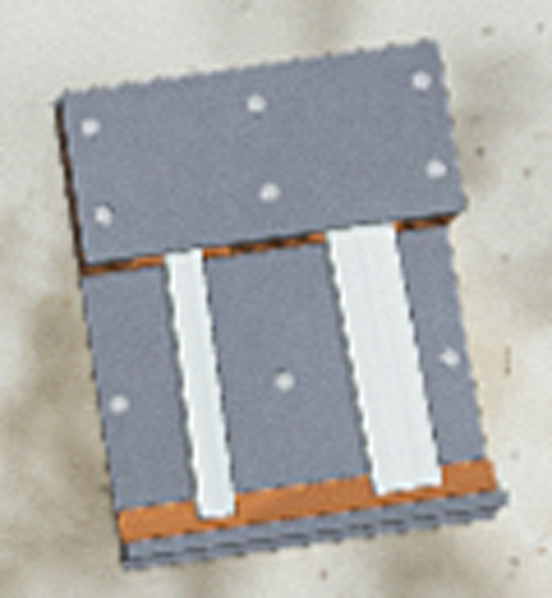

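```bash
r='[-0.0317,-0.0362,0,0,1]'; python3 nudge.py '[[-0.0317,-0.0362,0,0,1],[-0.0317,-0.0362,0,0,1],[-0.0317,-0.0362,0,0,1],[-0.0317,-0.0362,0,0,1],[-0.0317,-0.0362,0,0,1],[-0.0317,-0.0362,0,0,1],[-0.0317,-0.0362,0,0,1],[-0.0317,-0.0362,0,0,1],[-0.0317,-0.0362,0,0,1],[-0.0317,-0.0362,0,0,1],[-0.0317,-0.0362,0,0,1],[-0.0317,-0.0362,0,0,1],[-0.0317,-0.0362,0,0,1],[-0.0317,-0.0362,0,0,1],[-0.0317,-0.0362,0,0,1],[-0.0317,-0.0362,0,0,1]]'
python3 nudge.py '[[0,0,0,0.143,0.7],[0,0,0,0.143,0.7],[0,0,0,0.143,0.7],[0,0,0,0.143,0.7],[0,0,0,0.143,0.7],[0,0,0,0.143,0.7],[0,0,0,0.143,0.7],[0,0,0,0.143,0.7],[0,0,0,0.143,0.7],[0,0,0,0.143,0.7],[0,0,0,0.143,0.7],[0,0,0,0.143,0.7],[0,0,0,0.143,0.7],[0,0,0,0.143,0.7],[0,0,0,0.143,0.7],[0,0,0,0.143,0.7],[0,0,0,0.143,0.7],[0,0,0,0.143,0.7],[0,0,0,0,0.7],[0,0,0,0,0.7]]'
python3 - <<'E'
from h import *
o=bot.get_obs();im=bot.read_camera("wrist");cv2.imwrite("pics/w1.png",im);np.save("w1.npy",cam("wrist",o)[3])
M=cam("wrist",o);print(o["q"],o["t"],M[3])
E
```

```text
t: 1.75
eef_pos: [0.5001, -0.1301, 0.2314]
tool_rot: [0.0, 0.217, 0.976, 0.0]
contact_force: [1.6, 0.5, -0.4]
gripper_width: 1.001
grasp_force: 0.0
t: 3.75
eef_pos: [0.4998, -0.1281, 0.2311]
tool_rot: [0.0, 0.998, 0.067, -0.0]
contact_force: [0.9, -0.1, -0.1]
gripper_width: 0.703
grasp_force: 0.0
[-0.6844  0.3265  1.0117  1.9769 -0.326   1.012  -0.9569] 3.75 [[ 0.1333  0.9472  0.2916  0.5734]
 [-0.9911  0.1273  0.0393 -0.1175]
 [ 0.0001 -0.2942  0.9557  0.3745]
 [ 0.      0.      0.      1.    ]]
```

View pics/w1.png

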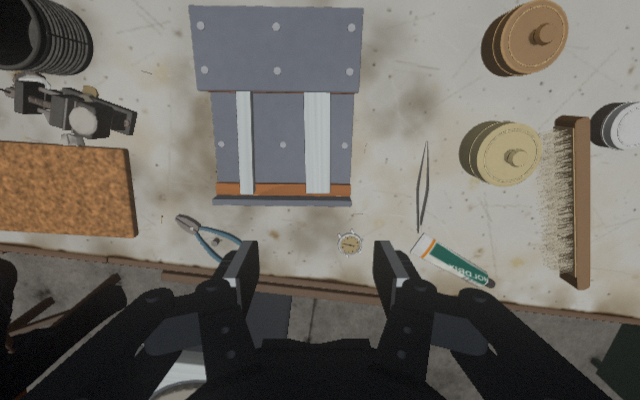

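The wrist view shows the flat bar at columns 304–330, near end at row ~193, with the square bar at 236–254. The lip is at rows 197–205 and the hood mouth at row ~92.

```bash
python3 - <<'E'
from h import *
im=cv2.imread("pics/w1.png");f,cx,cy,_=cam("top");c=bot.camera_info("wrist")
C=(200/np.tan(np.radians(c["vertical_fov"]/2)),c["cx"],c["cy"],np.load("w1.npy"))
g=(im.min(2)>140).astype(np.uint8)
for x0,x1,z in((225,265,.034),(290,345,.028)):
    k=np.zeros_like(g);k[96:204,x0:x1]=g[96:204,x0:x1]
    k=cv2.morphologyEx(k,cv2.MORPH_CLOSE,np.ones((5,5)))
    ct=max(cv2.findContours(k,0,2)[0],key=cv2.contourArea);b=cv2.boxPoints(cv2.minAreaRect(ct))
    b=b+np.sign(b-b.mean(0))*.5+.0
    w=px2w(C,b,z);print(b,w,[np.linalg.norm(w[i]-w[i-1]) for i in range(4)])
    i=np.argsort(w[:,0]);n=w[i[:2]].mean(0);r=w[i[2:]].mean(0);d=r-n;print("near",n,"yaw",np.degrees(np.arctan2(d[1],d[0])))
# rack: lip front corners (z .036), hood roof corners (z .048)
print(px2w(C,[[212,205.5],[352,205.5]],.036),px2w(C,[[196,92],[359,92],[362.5,9.5],[189.5,6]],.048))
E
```

```text
[[235.1673  95.5138]
 [249.9766  94.9385]
 [254.039  193.4359]
 [239.2296 194.0112]] [[ 0.572  -0.0286  0.034 ]
 [ 0.5748 -0.0447  0.034 ]
 [ 0.4628 -0.0572  0.034 ]
 [ 0.4597 -0.0395  0.034 ]] [np.float64(0.11283919299789624), np.float64(0.016286566317378934), np.float64(0.11266127720155915), np.float64(0.017966717175858113)]
near [ 0.4612 -0.0484  0.034 ] yaw 5.964697943819133
[[303.5  95.5]
 [329.5  95.5]
 [329.5 192.5]
 [303.5 192.5]] [[ 0.5821 -0.1026  0.028 ]
 [ 0.586  -0.1314  0.028 ]
 [ 0.4744 -0.148   0.028 ]
 [ 0.4701 -0.1163  0.028 ]] [np.float64(0.11283651364112679), np.float64(0.02900896884577836), np.float64(0.11284021457631575), np.float64(0.03194437969409407)]
near [ 0.4723 -0.1321  0.028 ] yaw 7.706170628536702
[[ 0.4413 -0.008   0.036 ]
 [ 0.464  -0.1768  0.036 ]] [[ 0.5701  0.0086  0.048 ]
 [ 0.5928 -0.1607  0.048 ]
 [ 0.6679 -0.1507  0.048 ]
 [ 0.6484  0.016   0.048 ]]
```

```bash
python3 nudge.py '[[0.0075,0.0017,0.04,0,0.65],[0,0,0.048,0,0.65],[0,0,0.048,0,0.65],[0,0,0.04,0,0.65],[0,0,0.02,0,0.65],[0,0,0.016,0,0.65],[0,0,0.006,0,0.65],[0,0,0,0,0.65],[0,0,0,0,0.65]]'
python3 - <<'E'
from h import *
im=bot.read_camera("wrist");cv2.imwrite("pics/w2.png",im)
E
```

```text
t: 4.7
eef_pos: [0.5082, -0.1291, 0.014]
tool_rot: [0.0, 0.998, 0.065, 0.001]
contact_force: [-0.4, -0.6, 0.4]
gripper_width: 0.649
grasp_force: 0.0
```

View pics/w2.png

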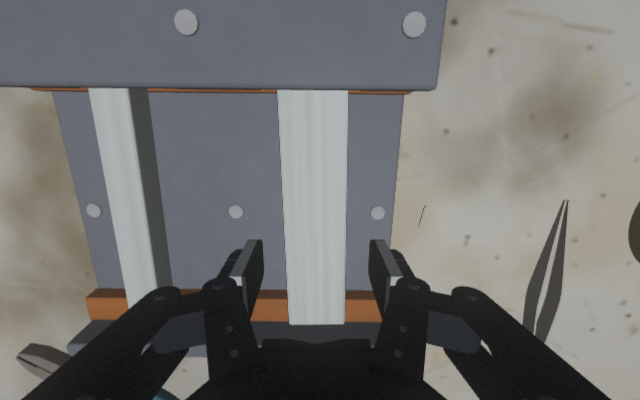

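The bar is centred between the pads: bar at columns 280–347, pads at 262 and 370. I'll close with a light grip so the bar can pivot.

```bash
python3 nudge.py '[[0,0,0,0,0],[0,0,0,0,0],[0,0,0,0,0],[0,0,0,0,0],[0,0,0,0,0],[0,0,0,0,0]]' 22; python3 nudge.py '[[0,0,-0.006,0,0],[0,0,-0.006,0,0],[0,0,-0.006,0,0],[0,0,-0.006,0,0],[0,0,0,0,0]]'
python3 - <<'E'
from h import *
im=bot.read_camera("wrist");a=bot.read_camera("scene")
cv2.imwrite("pics/w3.png",np.vstack([im[:,60:460],cv2.resize(a[120:220,290:430],(400,286))])[:600] if 0 else np.hstack([im[:,100:480],cv2.resize(a[120:220,300:400],(400,400))]))
E
```

```text
t: 5.35
eef_pos: [0.5082, -0.1289, 0.0141]
tool_rot: [-0.0, 0.998, 0.065, 0.001]
contact_force: [-1.5, 0.6, 6.2]
gripper_width: 0.344
grasp_force: 23.0
t: 5.85
eef_pos: [0.5078, -0.1289, 0.038]
tool_rot: [-0.0, 0.998, 0.065, 0.0]
contact_force: [0.4, 0.5, -1.8]
gripper_width: 0.345
grasp_force: 22.1
```

View pics/w3.png

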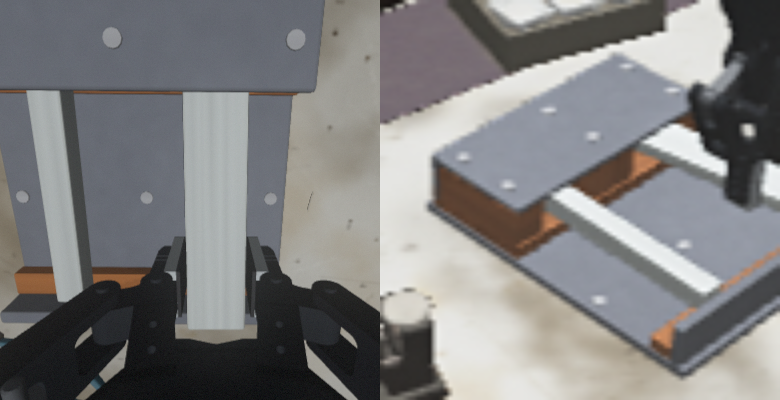

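The bar is raised and pivoted in the pads, with its near end now above the lip (composite row ~328), and the square bar is undisturbed. Next I'll draw it out, raising it gradually.

```bash
python3 nudge.py '[[-0.008,0,-0.001,0,0],[-0.01,0,-0.002,0,0],[-0.01,0,-0.002,0,0],[-0.01,0,-0.002,0,0],[0,0,0,0,0]]'; python3 nudge.py '[[-0.01,0,-0.001,0,0],[-0.01,0,-0.002,0,0],[-0.01,0,-0.002,0,0],[0,0,0,0,0]]'
python3 - <<'E'
from h import *
im=bot.read_camera("wrist");a=bot.read_camera("scene")
cv2.imwrite("pics/w4.png",np.hstack([im[:,100:480],cv2.resize(a[120:220,300:400],(400,400))]))
E
```

```text
t: 6.45
eef_pos: [0.4676, -0.1342, 0.0444]
tool_rot: [-0.0, 0.998, 0.064, -0.001]
contact_force: [-1.1, -0.8, -2.3]
gripper_width: 0.345
grasp_force: 22.1
t: 6.85
eef_pos: [0.4382, -0.138, 0.0494]
tool_rot: [-0.0, 0.998, 0.064, -0.001]
contact_force: [-0.6, -0.3, -1.5]
gripper_width: 0.344
grasp_force: 22.1
```

View pics/w4.png

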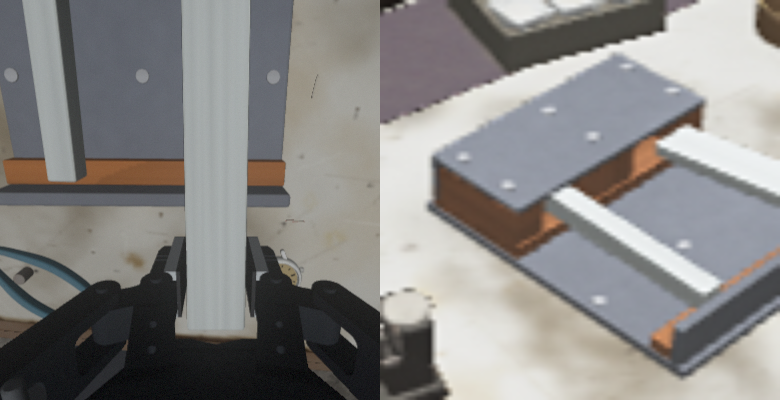

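The rear end is now just clear of the hood (about 7 mm in front of the mouth, scene crop (680,140)). I'll draw slightly more, firm up the grip and lift clear.

```bash
python3 nudge.py '[[-0.005,0,-0.002,0,0],[-0.004,0,-0.004,0,0],[0,0,-0.015,0,0],[0,0,-0.025,0,0],[0,0,-0.03,0,0],[0,0,-0.02,0,0],[0,0,0,0,0]]' 50
python3 - <<'E'
from h import *
im=bot.read_camera("wrist");a=bot.read_camera("scene");print(bot.get_obs()["q"])
cv2.imwrite("pics/w5.png",np.hstack([im[:,100:480],cv2.resize(a[100:240,300:440],(400,400))]))
E
```

```text
t: 7.65
eef_pos: [0.4327, -0.1394, 0.1474]
tool_rot: [-0.0, 0.998, 0.065, 0.002]
contact_force: [0.1, 0.3, -1.5]
gripper_width: 0.335
grasp_force: 54.5
[-0.6264  0.3462  0.9736  2.1963 -0.4083  0.7878 -0.8258]
```

View pics/w5.png

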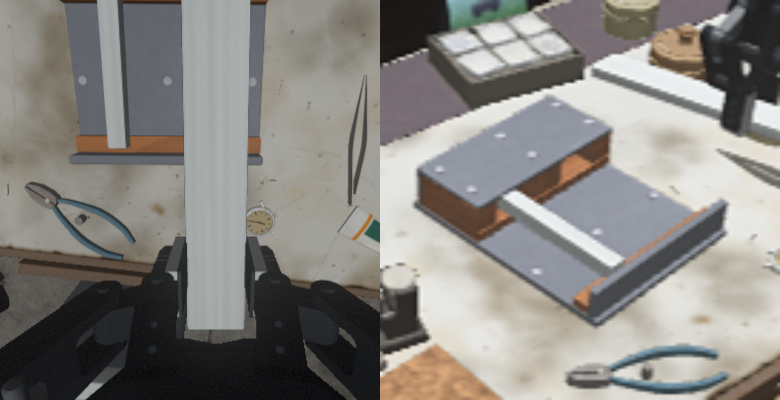

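The bar is held steady, slightly drooped, clear of the rack, and the square bar is still in its lane. I'll turn it and carry it to the board.

```bash
python3 nudge.py '[[0.015,0,-0.015,-0.14,0],[0.015,0,-0.015,-0.15,0],[0,0,0,-0.15,0],[0,0,0,-0.15,0],[0,0,0,-0.15,0],[0,0,0,-0.15,0],[0,0,0,-0.15,0],[0,0,0,-0.15,0],[0,0,0,-0.15,0],[0,0,0,-0.15,0],[0.04,0,0,0,0],[0.045,0,0,0,0],[0.045,0,0,0,0],[0.045,0,0,0,0],[0.045,0,0,0,0],[0.045,0,0,0,0],[0.035,0,0,0,0],[0,0,0,0,0],[0,0,0,0,0]]'
python3 - <<'E'
from h import *
o=bot.get_obs();im=bot.read_camera("wrist");a=bot.read_camera("scene");C=cam("wrist",o)
np.save("w6.npy",C[3]);cv2.imwrite("pics/w6raw.png",im);print(o["q"])
r=R.from_quat(np.roll(o["tool_rot"],-1)).as_matrix();print("yaw",np.degrees(np.arctan2(r[1,0],r[0,0])))
# expected board corners
print(w2px(C,[[.4748,.3594,.014],[.4921,.1089,.014],[.3745,.1004,.014],[.3573,.3477,.014]]))
cv2.imwrite("pics/w6.png",np.hstack([im[:,60:520],cv2.resize(a[200:340,200:320],(340,400))]))
E
```

```text
t: 9.65
eef_pos: [0.4449, 0.1667, 0.1739]
tool_rot: [-0.0, 0.689, 0.725, -0.001]
contact_force: [0.9, -0.3, -1.3]
gripper_width: 0.334
grasp_force: 54.5
[-0.8959  0.2326  0.4704  2.102  -0.1402  0.8393 -0.2911]
yaw 92.92149061705553
[[362.5714 -33.436 ]
 [356.0751 231.9762]
 [251.18   233.9451]
 [227.5696 -25.5808]]
```

View pics/w6.png

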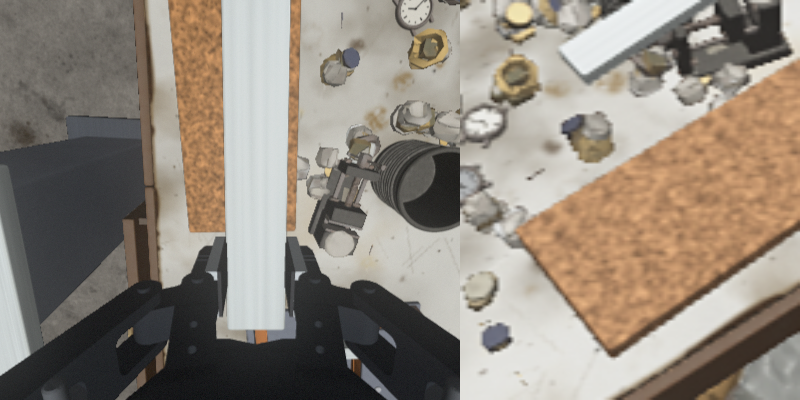

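The board's near corners are seen at about (250,231) and (354,231) in full wrist-image coordinates, matching the prediction to within 2 px. The bar is aligned with the tool. I'll align over the board's axis and lower with a light grip so the rear end lands first and the bar pivots flat.

```bash
python3 nudge.py '[[0.0096,-0.0159,0.01,-0.018,0],[0,0,0.035,0,0],[0,0,0.035,0,0],[0,0,0.025,0,0],[0,0,0.01,0,0],[0,0,0,0,0]]' 50; python3 nudge.py '[[0,0,0.004,0,0],[0,0,0.004,0,0],[0,0,0.004,0,0],[0,0,0.004,0,0],[0,0,0.004,0,0],[0,0,0,0,0]]' 20; python3 nudge.py '[[0,0,0.004,0,0],[0,0,0.004,0,0],[0,0,0.004,0,0],[0,0,0.003,0,0],[0,0,0.002,0,0],[0,0,0,0,0]]'
```

```text
t: 10.35
eef_pos: [0.429, 0.1738, 0.0594]
tool_rot: [-0.0, 0.684, 0.73, -0.001]
contact_force: [0.4, 0.1, -2.6]
gripper_width: 0.332
grasp_force: 54.5
t: 10.95
eef_pos: [0.4293, 0.1754, 0.0399]
tool_rot: [-0.0, 0.683, 0.73, -0.0]
contact_force: [-0.4, -0.3, -1.3]
gripper_width: 0.33
grasp_force: 54.5
t: 11.55
eef_pos: [0.4296, 0.175, 0.0232]
tool_rot: [0.0, 0.683, 0.73, -0.0]
contact_force: [0.1, -3.3, 3.2]
gripper_width: 0.336
grasp_force: 55.0
```

```bash
python3 nudge.py '[[0,-0.001,0.003,0,0],[0,0,0.003,0,0],[0,0,0.002,0,0],[0,0,0,0,0]]' 20;  python3 - <<'E'
from h import *
o=bot.get_obs();im=bot.read_camera("wrist");a=bot.read_camera("scene")
cv2.imwrite("pics/w7.png",np.hstack([im[:,60:520],cv2.resize(a[200:340,200:370],(340,280))[:,:] if 0 else cv2.resize(a[200:340,220:360],(340,400))]))
E
```

```text
t: 11.95
eef_pos: [0.4288, 0.1754, 0.0151]
tool_rot: [0.0, 0.683, 0.73, 0.0]
contact_force: [0.6, -1.9, 0.9]
gripper_width: 0.334
grasp_force: 54.9
```

View pics/w7.png

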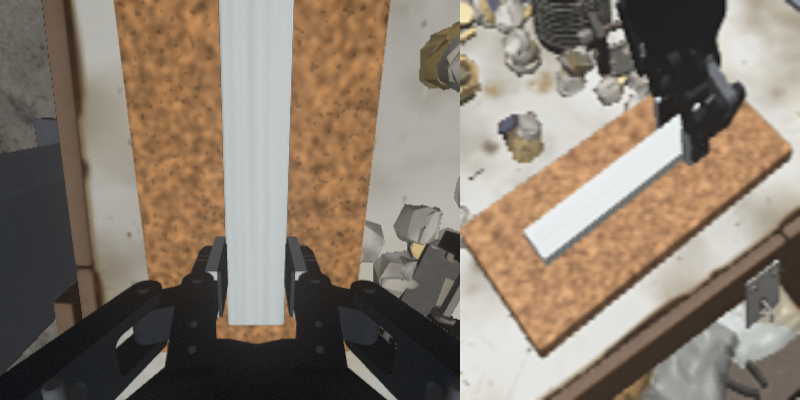

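The bar lies along the board's middle (bar centre column ~256, board centre ~255 in the crop), nearly flat. I'll ease down the last few millimetres until contact.

```bash
python3 nudge.py '[[0,0,0.001,0,0],[0,0,0.001,0,0],[0,0,0,0,0]]';python3 nudge.py '[[0,0,0.001,0,0],[0,0,0.001,0,0],[0,0,0,0,0]]'
```

```text
t: 12.35
eef_pos: [0.4289, 0.1755, 0.0139]
tool_rot: [-0.0, 0.683, 0.73, 0.0]
contact_force: [-0.7, -2.3, 11.2]
gripper_width: 0.336
grasp_force: 59.8
t: 12.65
eef_pos: [0.4289, 0.1755, 0.0137]
tool_rot: [-0.001, 0.683, 0.73, 0.001]
contact_force: [-8.3, -5.1, 43.7]
gripper_width: 0.329
grasp_force: 77.7
```

Fingertips have reached the cork. I'll back off and loosen gradually so the bar settles without dropping.

```bash
python3 nudge.py '[[0,0,-0.0025,0,0.335],[0,0,0,0,0.338]]' 20; python3 nudge.py '[[0,0,0,0,0.341],[0,0,0,0,0.343],[0,0,0,0,0.345],[0,0,0,0,0.347],[0,0,0,0,0.349],[0,0,0,0,0.351],[0,0,0,0,0.353],[0,0,0,0,0.355],[0,0,0,0,0.358],[0,0,0,0,0.362],[0,0,0,0,0.37]]'
```

```text
t: 12.85
eef_pos: [0.4288, 0.1756, 0.0143]
tool_rot: [0.0, 0.683, 0.73, 0.001]
contact_force: [0.2, -1.6, 1.9]
gripper_width: 0.335
grasp_force: 43.3
t: 13.95
eef_pos: [0.4282, 0.1754, 0.0136]
tool_rot: [-0.0, 0.683, 0.73, -0.0]
contact_force: [1.1, 0.7, 0.2]
gripper_width: 0.367
grasp_force: 0.0
```

Released gently. Now I'll open evenly, retreat up and inspect.

```bash
python3 nudge.py '[[0,0,0,0,0.5],[0,0,0,0,0.6],[0,0,-0.002,0,0.65],[0,0,0,0,0.65],[0,0,-0.02,0,0.65],[0,0,-0.04,0,0.65],[0,0,-0.045,0,0.65],[0,0,-0.045,0,0.65],[-0.045,0,-0.01,0,0.65],[-0.045,0,0,0,0.65],[-0.045,0,0,0,0.65],[-0.045,0,0,0,0.65],[-0.045,0,0,0,0.65],[0,0,0,0,0.65]]'
python3 - <<'E'
from h import *
a=bot.read_camera("top");s=bot.read_camera("scene");C=cam("top");cv2.imwrite("pics/top9.png",a)
k=(a.min(2)>160).astype(np.uint8);k[:222]=0;k[272:]=0;k[:,:200]=0;k[:,308:]=0
ct=max(cv2.findContours(k,0,2)[0],key=cv2.contourArea);b=cv2.boxPoints(cv2.minAreaRect(ct));w=px2w(C,b,.024);print(b,w,w.mean(0))
cv2.imwrite("pics/f.png",np.hstack([cv2.resize(a[110:300,180:470],(460,300)),cv2.resize(s[200:340,200:370],(340,300))]))
E
```

```text
t: 15.35
eef_pos: [0.4432, -0.0551, 0.1763]
tool_rot: [0.001, 0.686, 0.727, -0.0]
contact_force: [-0.5, 0.1, 0.4]
gripper_width: 0.649
grasp_force: 0.0
[[206.7104 243.4289]
 [294.0551 236.3469]
 [295.2852 251.5174]
 [207.9405 258.5994]] [[0.4355 0.3188 0.024 ]
 [0.4469 0.1395 0.024 ]
 [0.416  0.1373 0.024 ]
 [0.4046 0.316  0.024 ]] [0.4258 0.2279 0.024 ]
```

View pics/f.png

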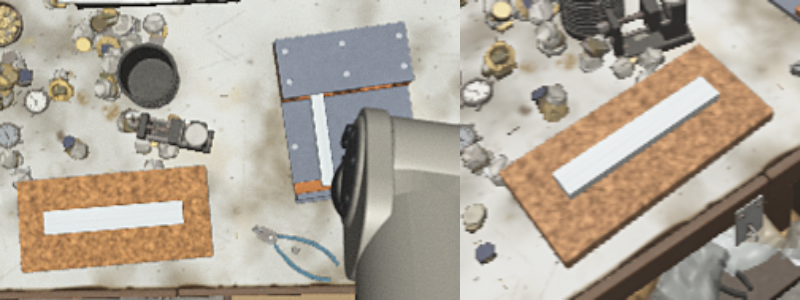

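The bar lies flat and centred on the board: centre (0.426, 0.228) against the board's (0.425, 0.229), and parallel to within 0.5°. The square bar is in place and the robot is clear.

```bash
python3 -c "
from station import bot
print(bot.hand_in())"
```

```text
the job is handed in; nothing more can be done
None
```

The flat bar was drawn out over the lip and laid flat along the middle of the cork board (about 1 mm off centre), the square bar stayed in its lane, and I handed the job in at about 15 s; the fingertips briefly pressed the cork at 44 N while setting it down, and the hand-in returned no verdict.

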